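Reset the depth stop of the hand press

TASK

On top of the green hand press, loosen the jam nut by its lever, turn the adjuster screw above it by its thumb bar until the pointer nose stands at the index post, then tighten the jam nut again: firmly, but without forcing it. Do not turn the screw while the nut is tight, and leave the things around the press where they stand.

Things in the scene. Friction and masses are not known exactly. Their poses are not given: they have to be found in the camera images.
- press: green hand press, fixed: base 200 x 190 mm, head with flat top 135 mm above the table, thin planking strips squeezed under its ram. Origin on the table, right under the vertical axis of the stop screw, which stands on the head; z up. The press's own long handle lies at its +y side, points to its +x, reaches 222 mm from the axis in x at y = 130 mm, up to 183 mm high; it is not used.
- nut: steel hexagonal jam nut, 60 mm over corners, 151 to 164 mm above the table, with a lever 14 mm wide (top 161 mm above the table). Origin on the screw axis 135 mm above the table; x along the lever. Seen from above, clockwise tightens. It starts tight, lever about 122 deg clockwise of the press's x axis (+-3 deg); it turns back 1.25 rad, and is loose once turned back 0.6 rad (35 deg).
- nut_knob (a point): centre of the upright black knob (a free-spinning round sleeve) on the nut's lever: 18 mm thick, 163 to 197 mm above the table, this point 183 mm; it swings at 85 mm radius about the screw axis. Reach it from above. About 4 N sideways turns the nut freely (1 N more at 0.5 rad/s); it stays where it is left. 8 to 11 N sideways is firmly tight, above 14 N is forced.
- adjuster (a joint): turn of the adjuster screw, rad; 0 = the pointer nose stands exactly at the index post; it starts between -1.4 and -0.8 (nose clockwise of the post, seen from above), anticlockwise is positive, range -1.7 to 0.8. With the nut loose it turns at about 0.1 N m and stays where it is left.
- adjuster_grip (a point): grasp point of the brass thumb bar on top of the adjuster screw, on the screw axis, 195 mm above the table, x axis along the bar towards the pointer nose. The bar is 34 mm long, 11 mm thick and stands from 172 to 208 mm above the table on a round disc 46 mm across.
- pointer_tip (a point): tip of the pointer nose, a flat finger 6 mm wide under the thumb bar, 46 mm from the screw axis, 169 mm above the table
- index_post (a point): top of the thin upright steel index post (7 mm across, top 172 mm above the table), 56 mm from the screw axis, fixed on the press's head at 45 deg anticlockwise from the press's x axis
- collar: dark steel collar, 92 mm across, 135 to 150 mm above the table, fixed under the nut, which tightens against it. Origin at its underside, on the screw axis. The tightening force at the knob climbs by about 0.8 N per mm; let go, the lever springs back up to 10 mm and stays tight. Once the screw has been turned, the nut comes tight 0.15 to 0.45 rad sooner than before: feel for it.
- capstan: brass capstan model, 64 mm across and 76 mm tall, loose bystander; origin under its centre
- sanding_block: aluminium sanding block 100 x 45 x 32 mm, loose bystander; origin under its centre
- stopper_jar: green glass jar with a cork stopper, 72 mm across and 104 mm tall, loose bystander; origin under its centre
- cannon_rack: two ebony cannon barrels side by side on a small wooden rack, 110 x 72 x 42 mm, loose bystander; origin under its centre

How it is judged:
By the outcome, as a careful person would: the job done as asked, in the order asked, and still so for the second after the job is handed in, with the robot touching nothing.
It also fails if it takes over 69 s, if anything falls off the work surface, if the arm or the gripper's body presses on something with over 40 N, if the wrist force passes 120 N, or if a joint passes its speed limit or range.

ROBOT

A 6-joint arm with a two-finger parallel gripper is mounted at the origin on the work surface. World frame = base frame: x ahead of the robot, y to its left, z up, the work surface at z = 0. Lengths are in m, angles in degrees, forces in N, time in s.
With the tool pointing down it reaches from about 0.3 to 1 m from the base axis. Payload 5.1 kg.
Tool frame: the origin (TCP) lies midway between the tips of the shut fingers; the grasp point (between the pads) lies 19 mm behind it; x points along the fingers, z is the direction in which the jaws open and shut, and the axes are right-handed (so a half turn about x gives the same grasp; the last joint's range is limited). The gripper opens to 95 mm and grips with 3 to 60 N. Pads are 20 mm wide; open, the fingers measure 119 mm over their backs; the gripper's body (75 mm by 180 mm) begins 59 mm behind the grasp point.
Start: joints at [68.377, 7.093, 94.555, -0, 78.352, -4.733], TCP at [0.189, 0.622, 0.215] pointing down, gripper open.
Joint ranges: [-149.61, 149.61], [-58.7, 133.49], [1.44, 155.28], [-77.14, 257.14], [18.33, 153.61], [-166.67, 166.67]. Speed limits (degrees/s): [147.25, 147.25, 180, 180, 180, 180].

INTERFACE

Orientations are given as [roll, pitch, yaw] about the fixed x, y, z axes, in that order (R = Rz(yaw) Ry(pitch) Rx(roll)).
In Python, from cell import monitor, eyes, arm gives the robot as it stands.
- The arm moves only by the tool servo_tool, never from a script. Its arguments are lists of equal length, an entry for each row: "dp": the shift along the tool's x, y, z in mm, a list of three; "rot": the turn, a rotation vector about the tool's x, y, z in degrees, a list of three. A call has 1 to 8 rows; each row shifts and turns the pose as measured when the row begins, along the tool's axes as they then stand; what a row does not reach is not made up. A row lasts 1/12 s, in which the tool goes at most 41.7 mm and 7.16 degrees, less where a joint would pass 70% of its speed; a pose out of reach is approached as far as the arm can. A call is refused whole if a number of a shift passes 41.7 or a number of a turn 7.16, either way. A call with a gripper value outside its range is refused whole. "hand" is the closure, from 0 (fully open) to 1 (shut), set as the call begins (left out, the last holds). The fingers move at their own pace and stop on an object; "squeeze" is the grip in N (left out, the last holds). Time passes only in rows, so rows that do not move let the fingers close. It gives the time, the measured TCP pose, the force and the opening at its end, in the units of the state.
- monitor.get_state(): the state, without advancing time (a new reading comes with each control period).
- eyes.camera(name): name is "side" or "top" or "wrist"; returns a dict with "color" (420x560x3 uint8, red, green, blue), "K" (3x3 intrinsics, pixels), "k1" (the pictures are not rectified: a ray, as slopes to the right and down, at radius r is drawn at 1 + k1 r^2 times it, then the intrinsics apply), "world_from_camera" (4x4, takes a point from camera to world coordinates). Camera axes: x right, y down, z forward; pixel columns grow to the right and rows downward; lengths in m; the calibration is good to about 2 mm. A picture is of the moment at which its call begins. There is no depth.
- arm.sign_off(): hands the job in, once; it reports no verdict.
The state is a dict: "time": time; "joint_pos": joint angles; "qvel": joint speeds; "joint_torque": joint torques, N m; "ee_pos": TCP position; "tcp_rot": TCP orientation; "force": force on the tool from outside, world axes, zero at the start; "wrist_torque": the same for the moment, N m; "width": finger opening in m.
Only numpy, scipy, OpenCV 4.12 (cv2) and the standard library are available. Lean on these libraries where they do the work, as an engineer would, in place of code of your own. Each camera call takes 0.05 s, during which the arm holds its last target.

## Working session

There is one attempt and no reset: what is moved stays moved. The work goes in short steps, Python scripts to look and compute and a tool call to move; the robot and the scene stay as the last step left them, time stands still between calls to the robot, and variables do not carry over. Pictures are saved under pics/ and viewed, and the job is handed in when it is done.

Besides the shell and the picture viewer there is one more tool, called after ">>>" as name(argument=value, ...), one argument or row to a line, values as JSON. servo_tool: Moves the arm, as the interface text tells. Its arguments: {"type":"object","properties":{"dp":{"type":"array","items":{"type":"array","items":{"type":"number"}}},"rot":{"type":"array","items":{"type":"array","items":{"type":"number"}}},"hand":{"type":"number"},"squeeze":{"type":"number"}},"required":["dp","rot"]}

```bash
mkdir -p pics; cat > h.py <<'E'
import numpy as np, cv2
from cell import monitor, eyes, arm
def snap(name,fn):
    c=eyes.camera(name); cv2.imwrite('pics/'+fn,cv2.cvtColor(np.asarray(c['color']),cv2.COLOR_RGB2BGR))
    np.savez('pics/'+fn[:-4]+'.npz',color=c['color'],K=c['K'],k1=c['k1'],T=c['world_from_camera']); return c
def load(fn):
    d=np.load('pics/'+fn+'.npz'); return dict(color=d['color'],K=d['K'],k1=float(d['k1']),world_from_camera=d['T'])
def ray(c,u,v):
    K=np.array(c['K']);d=np.array([(u-K[0,2])/K[0,0],(v-K[1,2])/K[1,1]]);s=d.copy()
    for _ in range(30): s=d/(1+c['k1']*(s@s))
    T=np.array(c['world_from_camera']); return T[:3,3],T[:3,:3]@np.array([s[0],s[1],1])
def onz(c,u,v,z):
    o,d=ray(c,u,v); return o+d*(z-o[2])/d[2]
def proj(c,p):
    T=np.array(c['world_from_camera']);q=T[:3,:3].T@(np.array(p)-T[:3,3]);s=q[:2]/q[2];s=s*(1+c['k1']*(s@s));K=np.array(c['K'])
    return K[0,0]*s[0]+K[0,2],K[1,1]*s[1]+K[1,2]
E
python3 - <<'E'
from h import *
for n in ('top','side','wrist'):
    c=snap(n,n+'0.png'); print(n,np.round(c['world_from_camera'],3).tolist(),c['k1'],np.round(c['K'],1).tolist())
print(monitor.get_state())
E
```

```text
top [[0.006, -0.999, 0.038, 0.46], [-1.0, -0.007, -0.005, 0.042], [0.006, -0.038, -0.999, 1.544], [0.0, 0.0, 0.0, 1.0]] 0.023096122089525318 [[488.1, 0.0, 284.7], [0.0, 488.1, 213.1], [0.0, 0.0, 1.0]]
side [[0.889, -0.347, 0.299, 0.26], [-0.458, -0.694, 0.555, -0.506], [0.015, -0.63, -0.776, 0.858], [0.0, 0.0, 0.0, 1.0]] -0.057727899346979125 [[391.0, 0.0, 278.6], [0.0, 391.0, 209.0], [0.0, 0.0, 1.0]]
wrist [[0.29, 0.93, 0.227, 0.125], [0.957, -0.281, -0.071, 0.641], [-0.002, 0.237, -0.971, 0.383], [0.0, 0.0, 0.0, 1.0]] 0.01208142735589599 [[311.0, 0.0, 274.3], [0.0, 311.0, 205.5], [0.0, 0.0, 1.0]]
{'time': 0.15, 'joint_pos': array([ 6.83772300e+01,  7.12442715e+00,  9.46144160e+01, -1.79495664e-04,
        7.83501921e+01, -4.73106965e+00]), 'qvel': array([-0.09046525,  0.01756023, -0.2070383 , -0.02972736, -0.10430227,
        0.03143576]), 'joint_torque': array([ 3.20889376e-04, -4.18192685e+01, -3.60469937e+01,  7.74428411e-02,
        4.68260609e-02, -1.00005614e-04]), 'ee_pos': array([0.18870085, 0.62150558, 0.21369236]), 'tcp_rot': array([ 175.382023  ,   89.91096452, -111.50964092]), 'force': array([-0.50458566,  0.68328797, -1.07422423]), 'wrist_torque': array([-0.00776492,  0.00389478,  0.01856754]), 'width': 0.09504525669606674}
```

View pics/top0.png

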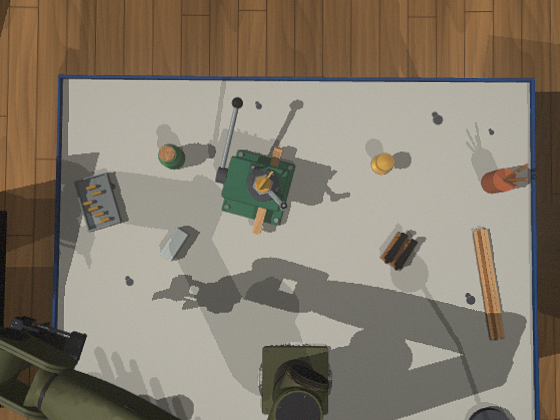

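View pics/side0.png

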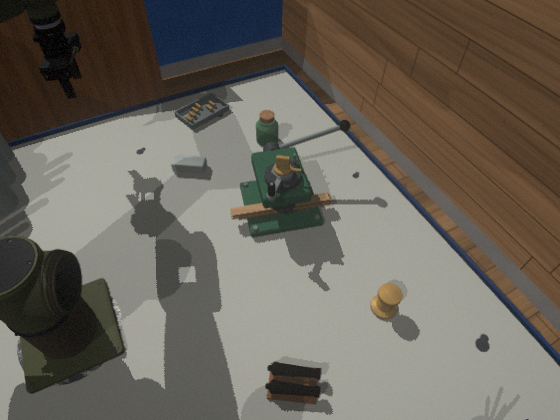

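View pics/wrist0.png

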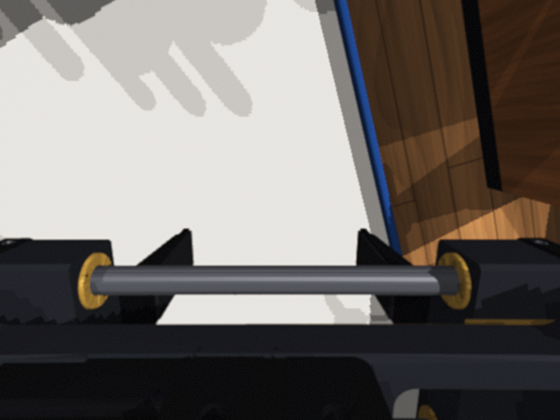

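```bash
python3 - <<'E'
from h import *
a=cv2.imread('pics/top0.png')[135:245,205:305]; cv2.imwrite('pics/topc.png',cv2.resize(a,None,fx=6,fy=5.4,interpolation=cv2.INTER_CUBIC) if 0 else cv2.resize(a,(500,550),interpolation=cv2.INTER_CUBIC))
a=cv2.imread('pics/side0.png')[130:240,225:365]; cv2.imwrite('pics/sidec.png',cv2.resize(a,(700,550),interpolation=cv2.INTER_CUBIC))
E
```

```text
(no output)
```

View pics/topc.png

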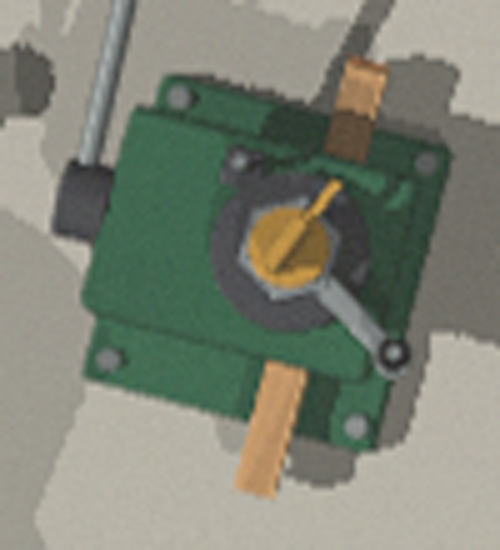

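View pics/sidec.png

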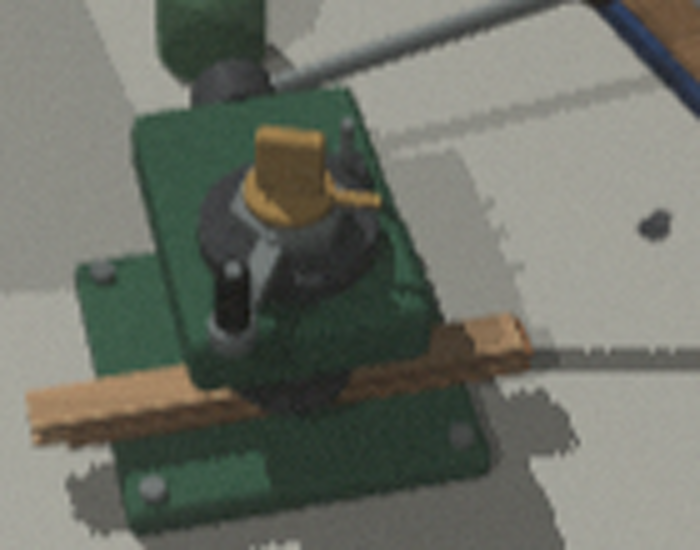

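```bash
python3 - <<'E'
from h import *
c=load('top0'); s=load('side0')
t=lambda x,y:((x+.5)/5-.5+205,(y+.5)/5-.5+135)
f=lambda x,y:((x+.5)/5-.5+225,(y+.5)/5-.5+130)
def tri(a,b):
    o1,d1=ray(c,*a);o2,d2=ray(s,*b);d1/=np.linalg.norm(d1);d2/=np.linalg.norm(d2)
    A=np.array([[1,-d1@d2],[d1@d2,-1]]);k=np.linalg.solve(A,[(o2-o1)@d1,(o2-o1)@d2]);p=o1+k[0]*d1;q=o2+k[1]*d2
    return (p+q)/2,np.linalg.norm(p-q)
print('knob',onz(c,*t(394,352),.197),onz(s,*f(233,268),.197),tri(t(394,352),f(233,268)))
print('collar',onz(c,*t(291,250),.150))
print('post',onz(c,*t(238,160),.172),onz(s,*f(347,125),.172))
print('tip',onz(c,*t(338,184),.169),onz(s,*f(380,202),.169))
print('bar',onz(c,*t(289,238),.208),onz(s,*f(290,132),.208))
h1=onz(c,*t(90,160),.16);h2=onz(c,237,103,.175)
d=h2-h1;print(np.degrees(np.arctan2(d[1],d[0])),h2)
E
```

```text
knob [0.53394354 0.0382434  0.197     ] [0.53433411 0.04237445 0.197     ] (array([0.53311496, 0.0385089 , 0.20138629]), np.float64(0.0012817578256239003))
collar [0.59460149 0.09748947 0.15      ]
post [0.64319145 0.12690684 0.172     ] [0.64124924 0.12609002 0.172     ]
tip [0.63038199 0.07045727 0.169     ] [0.63092567 0.0729578  0.169     ]
bar [0.5956154  0.09631562 0.208     ] [0.59424539 0.1008058  0.208     ]
-12.808802559230324 [0.82282125 0.17116297 0.175     ]
```

```bash
cat >> h.py <<'E'
from scipy.spatial.transform import Rotation as Ro
def Rpsi(p):
    p=np.radians(p); x=np.array([0,0,-1.]);z=np.array([np.cos(p),np.sin(p),0]);return np.stack([x,np.cross(z,x),z],1)
def pose():
    s=monitor.get_state();return s,np.array(s['ee_pos']),Ro.from_euler('xyz',s['tcp_rot'],degrees=True).as_matrix()
def go(target,psi):
    s,p,R=pose(); print('t',round(s['time'],2),'p',np.round(p*1000,1),'psi',np.degrees(np.arctan2(R[1,2],R[0,2])).round(1),'F',np.round(s['force'],1),'w',round(s['width']*1000,1),'j6',np.round(s['joint_pos'][5]))
    print('dp tool mm',np.round(R.T@(np.array(target)-p)*1000,1),'rot',np.round(Ro.from_matrix(R.T@Rpsi(psi)).as_rotvec(degrees=True),2))
E
python3 - <<'E'
from h import *
go([.50,.10,.36],-46); print(pose()[2].round(3))
E
```

```text
t 0.15 p [188.7 621.5 213.7] psi 73.1 F [-0.5  0.7 -1.1] w 95.0 j6 -5.0
dp tool mm [-145.7 -449.4 -408.8] rot [ 1.1911e+02 -6.0000e-02  9.0000e-02]
[[-0.001 -0.957  0.291]
 [-0.001  0.291  0.957]
 [-1.     0.    -0.002]]
```

>>> servo_tool(
  dp=[
    [-25,-10,-10],
    [-25,-30,-25],
    [-25,-30,-28],
    [-20,-30,-28],
    [-20,-30,-28],
    [-20,-30,-28],
    [-10,-30,-28],
    [0,-30,-28],
  ],
  rot=[
    [0,0,0],
    [0,0,0],
    [0,0,0],
    [0,0,0],
    [0,0,0],
    [0,0,0],
    [0,0,0],
    [0,0,0],
  ],
)

```text
time: 0.82
ee_pos: [0.3304, 0.3767, 0.3488]
tcp_rot: [176.9, 89.2, -109.2]
force: [1.4, 0.3, -0.1]
width: 0.0951
```

>>> servo_tool(
  dp=[
    [0,-30,-28],
    [0,-30,-28],
    [0,-30,-28],
    [0,-30,-28],
    [0,-30,-28],
    [0,-30,-28],
    [0,-30,-28],
    [0,0,0],
  ],
  rot=[
    [0,0,0],
    [0,0,0],
    [0,0,0],
    [0,0,0],
    [0,0,0],
    [0,0,0],
    [0,0,0],
    [0,0,0],
  ],
)

```text
time: 1.48
ee_pos: [0.4794, 0.1188, 0.3521]
tcp_rot: [-159.7, 89.3, -86.2]
force: [-1.1, 0.5, 0.2]
width: 0.0948
```

>>> servo_tool(
  dp=[
    [0,0,0],
    [0,0,0],
    [0,0,0],
    [0,0,0],
    [0,0,0],
    [0,0,0],
    [0,0,0],
    [0,0,0],
  ],
  rot=[
    [7,0,0],
    [7,0,0],
    [7,0,0],
    [7,0,0],
    [7,0,0],
    [7,0,0],
    [7,0,0],
    [7,0,0],
  ],
)

```text
time: 2.15
ee_pos: [0.4779, 0.1179, 0.3487]
tcp_rot: [-136.2, 89.3, -119.9]
force: [0.3, 0.1, -0.1]
width: 0.095
```

```bash
python3 - <<'E'
from h import *
go([.50,.10,.36],-46); c=snap('wrist','w1.png')
E
```

```text
t 2.15 p [477.9 117.9 348.7] psi 16.4 F [ 0.3  0.1 -0.1] w 95.0 j6 -8.0
dp tool mm [-11.3 -23.5  16.1] rot [62.37 -0.2   0.73]
```

View pics/w1.png

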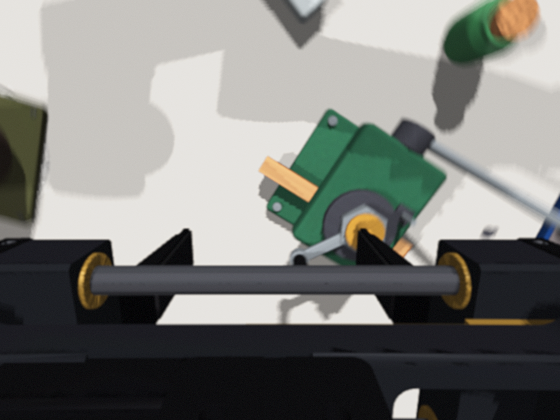

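>>> servo_tool(
  dp=[
    [0,0,0],
    [0,0,0],
    [0,0,0],
    [0,0,0],
    [0,0,0],
    [0,0,0],
    [0,0,0],
    [0,0,0],
  ],
  rot=[
    [7,0,0],
    [7,0,0],
    [7,0,0],
    [7,0,0],
    [7,0,0],
    [7,0,0],
    [7,0,0],
    [7,0,0],
  ],
)

```text
time: 2.87
ee_pos: [0.4748, 0.122, 0.3463]
tcp_rot: [-97.2, 89.2, -137.8]
force: [0.5, -0.4, 0.9]
width: 0.0951
```

```bash
python3 - <<'E'
from h import *
go([.48,.05,.36],-46)
E
```

```text
t 2.87 p [474.8 122.  346.3] psi -40.6 F [ 0.5 -0.4  0.9] w 95.1 j6 49.0
dp tool mm [-13.  -51.5  50.7] rot [ 5.42 -0.07  0.85]
```

>>> servo_tool(
  dp=[
    [-4,-17,17],
    [-4,-17,17],
    [-4,-17,17],
    [0,0,0],
  ],
  rot=[
    [3,0,0.8],
    [2,0,0],
    [0,0,0],
    [0,0,0],
  ],
  hand=0.72,
)

```text
time: 3.2
ee_pos: [0.4757, 0.051, 0.3571]
tcp_rot: [-152.2, 89.7, 162.7]
force: [-0.4, 0.7, 0.2]
width: 0.0739
```

```bash
python3 - <<'E'
from h import *
go([.48,.05,.36],-46); c=snap('wrist','w2.png')
E
```

```text
t 3.2 p [475.7  51.  357.1] psi -45.1 F [-0.4  0.7  0.2] w 73.9 j6 45.0
dp tool mm [-2.9  2.3  3.7] rot [ 0.92 -0.24  0.13]
```

View pics/w2.png

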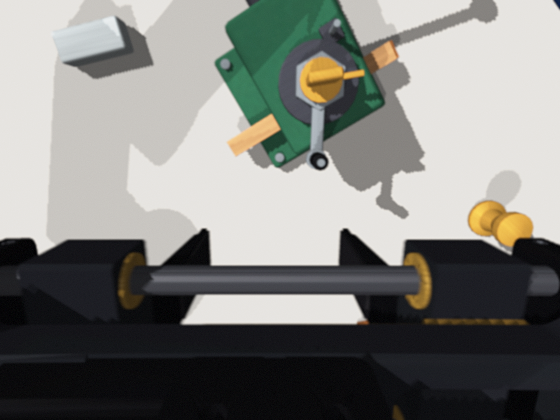

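```bash
python3 - <<'E'
from h import *
a=cv2.imread('pics/w2.png')[10:180,240:400]; cv2.imwrite('pics/w2c.png',cv2.resize(a,(560,595),interpolation=cv2.INTER_CUBIC))
c=load('w2')
A=np.array([.594,.098]);
for n,p in dict(knobtop=[.534,.038,.197],axis208=[*A,.208],post=[.642,.1265,.172],tip=[.6305,.071,.169]).items():
    u,v=proj(c,p); print(n,u,v,(u-240)*3.5,(v-10)*3.5)
E
```

```text
knobtop 322.736750329655 162.0675757299213 289.5786261537926 532.2365150547245
axis208 327.7762211027974 73.76251122992915 307.216773859791 223.168789304752
post 337.8397405757201 22.62048320494796 342.4390920150204 44.17169121731786
tip 364.2456723119838 73.0503636417807 434.85985309194336 220.67627274623248
```

View pics/w2c.png

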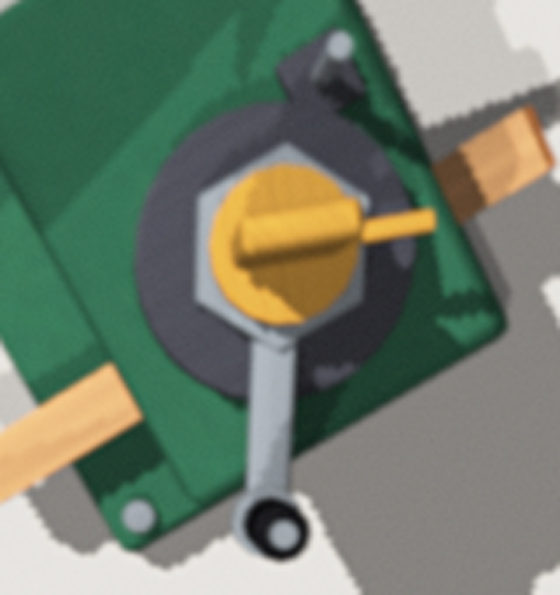

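```bash
python3 - <<'E'
from h import *
c=load('w2'); g=lambda x,y:((x+.5)/3.5-.5+240,(y+.5)/3.5-.5+10)
K=onz(c,*g(285,533),.197);P=onz(c,*g(340,44),.172);T=onz(c,*g(435,221),.169);C=onz(c,*g(274,252),.150)
# bar top ends
B1=onz(c,*g(243,238),.208);B2=onz(c,*g(358,219),.208)
D=onz(c,*g(286,245),.172)
print(K,P,T,C,B1,B2,(B1+B2)/2,D)
for A in (np.array([.594,.098]),D[:2],C[:2]):
  for q in (K,P,T,B2-B1):
    d=q[:2]-A if q is not (0) else 0
    print(np.degrees(np.arctan2(d[1],d[0])).round(1),np.hypot(*d).round(4),end=' | ')
  print()
d=B2-B1;print(np.degrees(np.arctan2(d[1],d[0])))
E
```

```text
[0.53286032 0.0393483  0.197     ] [0.64149258 0.12753794 0.172     ] [0.6304346  0.07143835 0.169     ] [0.59337412 0.09990062 0.15      ] [0.57907556 0.10812715 0.208     ] [0.60439977 0.08946862 0.208     ] [0.59173766 0.09879788 0.208     ] [0.59321987 0.09862362 0.172     ]
-136.2 0.0847 | 31.9 0.0559 | -36.1 0.0451 | -168.4 0.5805 | 
-135.5 0.0846 | 30.9 0.0563 | -36.1 0.0461 | -168.3 0.5799 | 
-135.0 0.0856 | 29.9 0.0555 | -37.5 0.0467 | -168.2 0.5803 | 
-36.38226829683227<stdin>:10: SyntaxWarning: "is not" with 'int' literal. Did you mean "!="?
```

>>> servo_tool(
  dp=[
    [15,14,15],
    [15,13,15],
    [15,13,15],
    [15,0,0],
    [15,0,0],
    [0,0,0],
  ],
  rot=[
    [0.9,-0.2,0],
    [0,0,0],
    [0,0,0],
    [0,0,0],
    [0,0,0],
    [0,0,0],
  ],
  hand=0.7,
)

```text
time: 3.75
ee_pos: [0.5379, 0.0544, 0.2793]
tcp_rot: [129.8, 89.8, 84.6]
force: [0.4, -0.3, 0.4]
width: 0.0312
```

```bash
python3 - <<'E'
from h import *
go([.533,.039,.168],-45.8); 
E
```

```text
t 3.75 p [537.9  54.4 279.3] psi -45.2 F [ 0.4 -0.3  0.4] w 31.2 j6 45.0
dp tool mm [111.2 -14.7   7.8] rot [ 0.6  -0.15 -0.18]
```

>>> servo_tool(
  dp=[
    [20,-8,4],
    [20,-7,4],
    [15,0,0],
    [0,0,0],
  ],
  rot=[
    [0.6,0,0],
    [0,0,0],
    [0,0,0],
    [0,0,0],
  ],
)

```text
time: 4.08
ee_pos: [0.5327, 0.0424, 0.2239]
tcp_rot: [123.9, 89.6, 78.6]
force: [-0.3, 0.2, 0.0]
width: 0.0288
```

```bash
python3 - <<'E'
from h import *
go([.533,.039,.168],-45.8); snap('wrist','w3.png')
E
```

```text
t 4.08 p [532.7  42.4 223.9] psi -45.3 F [-0.3  0.2  0. ] w 28.8 j6 44.0
dp tool mm [55.9 -2.5  2.8] rot [ 0.53 -0.2  -0.3 ]
```

View pics/w3.png

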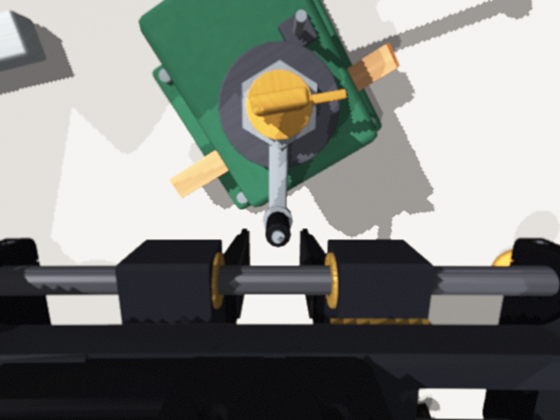

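>>> servo_tool(
  dp=[
    [14,-1,1],
    [14,-1,1],
    [14,0,1],
    [12,0,0],
    [0,0,0],
  ],
  rot=[
    [0.5,0,0],
    [0,0,0],
    [0,0,0],
    [0,0,0],
    [0,0,0],
  ],
)

```text
time: 4.55
ee_pos: [0.5375, 0.0409, 0.1733]
tcp_rot: [71.6, 89.2, 26.0]
force: [-0.1, 0.1, -0.6]
width: 0.0286
```

>>> servo_tool(
  dp=[
    [0,0,0],
    [0,0,0],
  ],
  rot=[
    [0,0,0],
    [0,0,0],
  ],
  hand=0.77,
)

```text
time: 4.72
ee_pos: [0.5373, 0.041, 0.1728]
tcp_rot: [74.0, 89.2, 28.5]
force: [-0.4, 0.1, 0.8]
width: 0.0235
```

```bash
python3 - <<'E'
from h import *
go([.533,.039,.168],-45.8); snap('wrist','w4.png')
E
```

```text
t 4.72 p [537.3  41.  172.8] psi -45.6 F [-0.4  0.1  0.8] w 23.5 j6 44.0
dp tool mm [ 4.7 -4.5 -1.6] rot [ 0.22  0.22 -0.76]
```

View pics/w4.png

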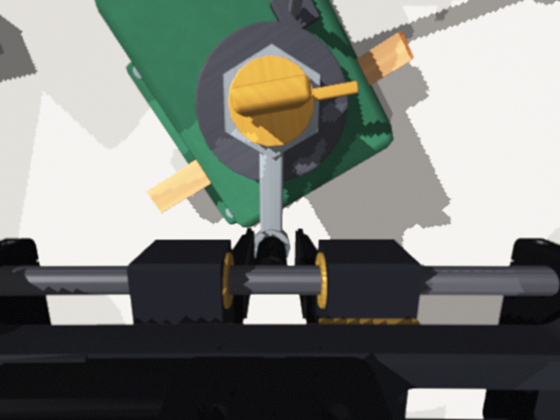

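>>> servo_tool(
  dp=[
    [1,-1,3],
    [1,-1,4],
    [0,0,4],
    [0,0,4],
    [0,0,4],
    [0,0,4],
    [0,0,4],
    [0,0,4],
  ],
  rot=[
    [-1,0,0],
    [-2,0,0],
    [-2.5,0,0],
    [-2.5,0,0],
    [-2.5,0,0],
    [-2.5,0,0],
    [-2.5,0,0],
    [-2.5,0,0],
  ],
)

```text
time: 5.43
ee_pos: [0.5552, 0.0263, 0.173]
tcp_rot: [125.7, 88.7, 99.4]
force: [-4.5, 2.2, -0.3]
width: 0.0216
```

```bash
cat >> h.py <<'E'
def pol(A=(.5934,.0986)):
    s,p,R=pose(); d=p[:2]-A; F=R.T@np.array(s['force'])
    print('t',round(s['time'],2),'lev',np.degrees(np.arctan2(d[1],d[0])).round(1),'r',np.hypot(*d).round(4),'z',p[2].round(4),'psi',np.degrees(np.arctan2(R[1,2],R[0,2])).round(1),'Ftool',F.round(1),'w',round(s['width']*1000,1))
E
python3 -c "
from h import *
pol()"
```

```text
t 5.43 lev -117.9 r 0.0818 z 0.173 psi -26.3 Ftool [ 0.3 -0.1 -5. ] w 21.6
```

>>> servo_tool(
  dp=[
    [0,-0.5,5],
    [0,-0.5,5],
    [0,0,5],
    [0,0,5],
    [0,0,5],
    [0,0,5],
    [0,0,5],
    [0,0,5],
  ],
  rot=[
    [-2,0,0],
    [-2.8,0,0],
    [-2.8,0,0],
    [-2.8,0,0],
    [-2.8,0,0],
    [-2.8,0,0],
    [-2.8,0,0],
    [-2.8,0,0],
  ],
)

```text
time: 6.1
ee_pos: [0.5852, 0.0157, 0.1728]
tcp_rot: [138.9, 87.6, 135.7]
force: [-5.0, 0.9, 1.1]
width: 0.0215
```

```bash
python3 -c "
from h import *
pol()"
```

```text
t 6.1 lev -95.7 r 0.0833 z 0.1728 psi -3.2 Ftool [-0.9  0.6 -5.1] w 21.5
```

>>> servo_tool(
  dp=[
    [0,0,5],
    [0,0,5],
    [0,0,5],
    [0,0,5],
    [0,0,5],
    [0,0,5],
    [0,0,2],
    [0,0,-1],
  ],
  rot=[
    [-3,0,0],
    [-3,0,0],
    [-3,0,0],
    [-3,0,0],
    [-3,0,0],
    [-3,0,0],
    [-1,0,0],
    [0,0,0],
  ],
)

```text
time: 6.77
ee_pos: [0.6105, 0.0155, 0.1729]
tcp_rot: [136.7, 86.7, 153.9]
force: [0.9, 0.5, 1.5]
width: 0.0215
```

```bash
python3 -c "
from h import *
pol()"
```

```text
t 6.77 lev -78.4 r 0.0849 z 0.1729 psi 17.3 Ftool [-1.5  0.3  1. ] w 21.5
```

>>> servo_tool(
  dp=[
    [-8,0,0],
    [-20,0,0],
    [-20,0,0],
    [-20,0,0],
    [-15,0,0],
    [0,0,0],
  ],
  rot=[
    [0,0,0],
    [0,0,0],
    [0,0,0],
    [0,0,0],
    [0,0,0],
    [0,0,0],
  ],
  hand=0.7,
)

```text
time: 7.27
ee_pos: [0.6169, 0.0127, 0.2631]
tcp_rot: [131.7, 87.2, 148.7]
force: [0.3, -0.9, 1.2]
width: 0.0287
```

```bash
python3 -c "
from h import *
go([.5934,.0986,.25],53.8)"
```

```text
t 7.27 p [616.9  12.7 263.1] psi 17.0 F [ 0.3 -0.9  1.2] w 28.7 j6 -22.0
dp tool mm [16.3 88.5  3. ] rot [-36.83  -1.13  -2.62]
```

>>> servo_tool(
  dp=[
    [0,0,0],
    [0,0,0],
    [0,0,0],
    [0,0,0],
    [0,0,0],
    [0,0,0],
    [0,0,0],
  ],
  rot=[
    [-6,-0.5,-1],
    [-6,-0.5,-1],
    [-6,0,-0.5],
    [-6,0,0],
    [-6,0,0],
    [-6,0,0],
    [0,0,0],
  ],
)

```text
time: 7.85
ee_pos: [0.6195, 0.0124, 0.2667]
tcp_rot: [-101.4, 89.3, -46.9]
force: [0.6, -0.3, -0.1]
width: 0.0288
```

```bash
python3 -c "
from h import *
go([.5934,.0986,.25],53.8);snap('wrist','w5.png')"
```

```text
t 7.85 p [619.5  12.4 266.7] psi 54.5 F [ 0.6 -0.3 -0.1] w 28.8 j6 -58.0
dp tool mm [15.7 71.5 55. ] rot [ 0.7  -0.13  0.67]
```

View pics/w5.png

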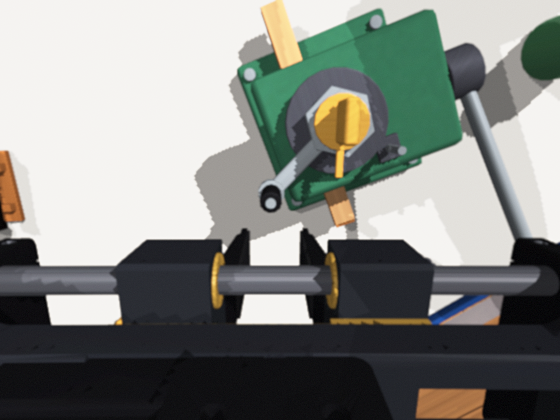

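>>> servo_tool(
  dp=[
    [0,18,14],
    [0,18,14],
    [0,18,14],
    [0,18,13],
    [5,0,0],
    [0,0,0],
  ],
  rot=[
    [0.7,0,0.6],
    [0,0,0],
    [0,0,0],
    [0,0,0],
    [0,0,0],
    [0,0,0],
  ],
)

```text
time: 8.4
ee_pos: [0.5941, 0.1014, 0.2598]
tcp_rot: [-109.4, 89.8, -57.1]
force: [0.5, 0.2, -0.3]
width: 0.0288
```

```bash
python3 - <<'E'
from h import *
go([.5934,.0986,.177],53.8);snap('wrist','w6.png')
c=load('w5'); 
for n,p in dict(axis208=[.5934,.0986,.208],tip=[.6304,.0714,.169],post=[.6415,.1275,.172]).items(): print(n,proj(c,p))
k=onz(c,271,203,.197);d=k[:2]-[.5934,.0986];print(k,np.degrees(np.arctan2(d[1],d[0])),np.hypot(*d))
t=onz(c,339,175,.169);d=t[:2]-[.5934,.0986];print(t,np.degrees(np.arctan2(d[1],d[0])),np.hypot(*d))
E
```

```text
t 8.4 p [594.1 101.4 259.8] psi 52.3 F [ 0.5  0.2 -0.3] w 28.8 j6 -48.0
dp tool mm [82.8 -0.9 -2.5] rot [-1.49 -0.05  0.14]
axis208 (np.float64(352.9795056746606), np.float64(121.25295455016477))
tip (np.float64(337.8429185658136), np.float64(176.96510240087565))
post (np.float64(402.62901672770147), np.float64(149.57201290596316))
[0.61031076 0.01517637 0.197     ] -78.54087612309473 0.08512036253749229
[0.62953494 0.07313246 0.169     ] -35.175789191466784 0.04420779801840154
```

View pics/w6.png

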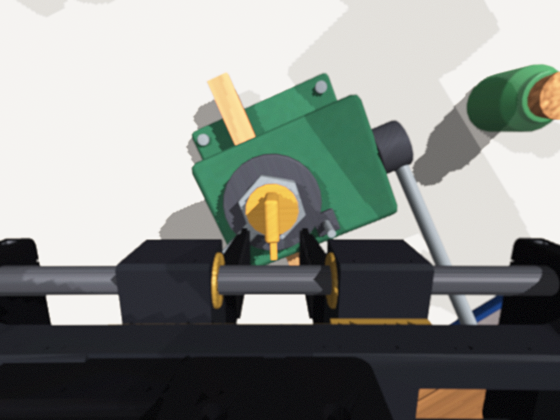

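>>> servo_tool(
  dp=[
    [15,-1,-2.5],
    [15,0,0],
    [15,0,0],
    [12,0,0],
    [0,0,0],
  ],
  rot=[
    [-1.5,0,0],
    [0,0,0],
    [0,0,0],
    [0,0,0],
    [0,0,0],
  ],
)

```text
time: 8.87
ee_pos: [0.5965, 0.0942, 0.2032]
tcp_rot: [-73.8, 89.5, -20.5]
force: [0.2, -0.0, -0.3]
width: 0.0282
```

```bash
python3 - <<'E'
from h import *
go([.5934,.0986,.178],53.8);snap('wrist','w7.png')
E
```

```text
t 8.87 p [596.5  94.2 203.2] psi 53.3 F [ 0.2 -0.  -0.3] w 28.2 j6 -49.0
dp tool mm [25.2  5.3  1.6] rot [-0.49  0.13  0.44]
```

View pics/w7.png

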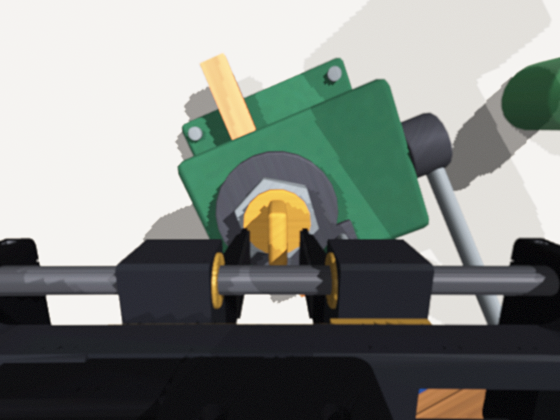

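>>> servo_tool(
  dp=[
    [13,3,1],
    [12,3,1],
    [0,0,0],
    [0,0,0],
  ],
  rot=[
    [-0.5,0,0.4],
    [0,0,0],
    [0,0,0],
    [0,0,0],
  ],
)

```text
time: 9.25
ee_pos: [0.5949, 0.0988, 0.1793]
tcp_rot: [-36.9, 89.6, 16.8]
force: [0.5, -0.2, 0.5]
width: 0.0287
```

```bash
python3 - <<'E'
from h import *
go([.5934,.0986,.178],53.8)
E
```

```text
t 9.25 p [594.9  98.8 179.3] psi 53.7 F [ 0.5 -0.2  0.5] w 28.7 j6 -49.0
dp tool mm [ 1.3  1.1 -1. ] rot [-0.08  0.3   0.22]
```

Close on the bar gently.

>>> servo_tool(
  dp=[
    [0,1,-1],
    [0,0,0],
    [0,0,0],
    [0,0,0],
    [0,0,0],
    [0,0,0],
  ],
  rot=[
    [0,0,0],
    [0,0,0],
    [0,0,0],
    [0,0,0],
    [0,0,0],
    [0,0,0],
  ],
  hand=1,
  squeeze=15,
)

```text
time: 9.75
ee_pos: [0.5935, 0.0987, 0.1801]
tcp_rot: [-45.0, 89.6, 8.8]
force: [0.4, 0.7, -1.6]
width: 0.0111
```

```bash
python3 - <<'E'
from h import *
go([.5934,.0986,.178],53.8)
E
```

```text
t 9.75 p [593.5  98.7 180.1] psi 53.8 F [ 0.4  0.7 -1.6] w 11.1 j6 -49.0
dp tool mm [ 2.1 -0.  -0.1] rot [-0.03  0.29  0.29]
```

>>> servo_tool(
  dp=[
    [0,0,0],
    [0,0,0],
    [0,0,0],
    [0,0,0],
    [0,0,0],
    [0,0,0],
    [0,0,0],
    [0,0,0],
  ],
  rot=[
    [-4,0,0],
    [-4,0,0],
    [-4,0,0],
    [-4,0,0],
    [-4,0,0],
    [-4,0,0],
    [-4,0,0],
    [-4,0,0],
  ],
)

```text
time: 10.42
ee_pos: [0.5934, 0.0986, 0.1801]
tcp_rot: [-73.9, 89.6, 13.2]
force: [1.2, -0.1, -1.0]
width: 0.0107
```

```bash
python3 - <<'E'
from h import *
go([.5934,.0986,.178],121)
E
```

```text
t 10.42 p [593.4  98.6 180.1] psi 87.1 F [ 1.2 -0.1 -1. ] w 10.7 j6 -83.0
dp tool mm [2.1 0.1 0. ] rot [-3.388e+01 -1.000e-02  3.900e-01]
```

>>> servo_tool(
  dp=[
    [0,0,0],
    [0,0,0],
    [0,0,0],
    [0,0,0],
    [0,0,0],
    [0,0,0],
    [0,0,0],
    [0,0,0],
  ],
  rot=[
    [-4.5,0,0],
    [-4.5,0,0],
    [-4.5,0,0],
    [-4.5,0,0],
    [-4.5,0,0],
    [-4.5,0,0],
    [-3.5,0,0],
    [0,0,0],
  ],
)

```text
time: 11.08
ee_pos: [0.5934, 0.0985, 0.1801]
tcp_rot: [-92.6, 89.6, 26.5]
force: [1.6, -0.4, -1.1]
width: 0.0103
```

```bash
python3 - <<'E'
from h import *
go([.5934,.0986,.178],121);snap('wrist','w8.png');snap('top','t8.png');snap('side','s8.png')
a=cv2.imread('pics/t8.png')[150:220,225:315]; cv2.imwrite('pics/t8c.png',cv2.resize(a,(720,560),interpolation=cv2.INTER_CUBIC))
a=cv2.imread('pics/s8.png')[130:220,235:355]; cv2.imwrite('pics/s8c.png',cv2.resize(a,(720,540),interpolation=cv2.INTER_CUBIC))
E
```

```text
t 11.08 p [593.4  98.5 180.1] psi 119.1 F [ 1.6 -0.4 -1.1] w 10.3 j6 -115.0
dp tool mm [2.1 0.  0.1] rot [-1.9  -0.02  0.38]
```

View pics/w8.png

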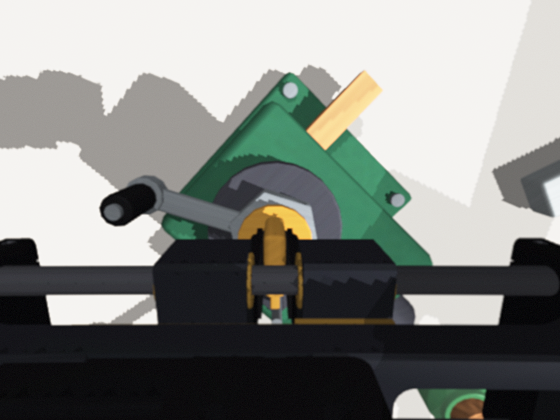

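View pics/s8c.png

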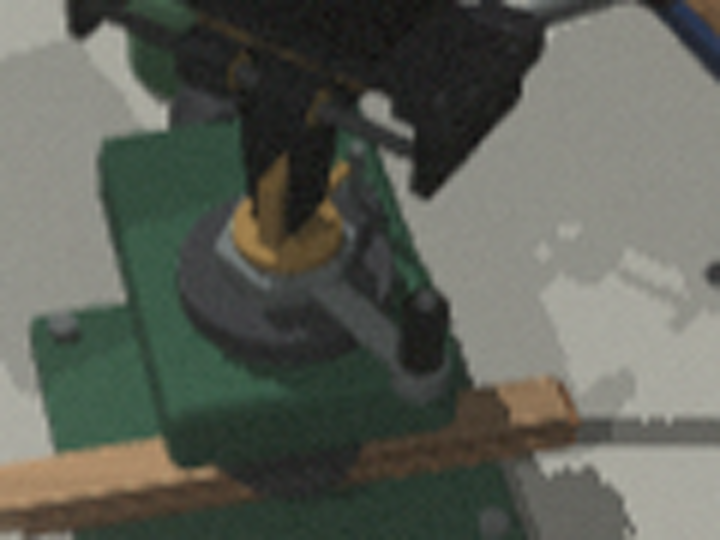

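>>> servo_tool(
  dp=[
    [0,0,0],
    [0,0,0],
    [0,0,0],
  ],
  rot=[
    [-1.9,0,0],
    [0,0,0],
    [0,0,0],
  ],
)

```text
time: 11.48
ee_pos: [0.5935, 0.0985, 0.1801]
tcp_rot: [-94.2, 89.6, 26.5]
force: [0.7, -1.1, -1.3]
width: 0.0109
```

```bash
python3 - <<'E'
from h import *
go([.5934,.0986,.178],121)
E
```

```text
t 11.48 p [593.5  98.5 180.1] psi 120.7 F [ 0.7 -1.1 -1.3] w 10.9 j6 -116.0
dp tool mm [2.1 0.  0.1] rot [-0.31 -0.03  0.38]
```

Release, rise, back off for a look.

>>> servo_tool(
  dp=[
    [0,0,0],
    [0,0,0],
    [0,0,0],
    [-10,0,0],
    [-20,0,0],
    [-20,0,0],
    [-20,0,0],
    [0,0,0],
  ],
  rot=[
    [0,0,0],
    [0,0,0],
    [0,0,0],
    [0,0,0],
    [0,0,0],
    [0,0,0],
    [0,0,0],
    [0,0,0],
  ],
  hand=0.7,
)

```text
time: 12.15
ee_pos: [0.593, 0.0987, 0.2553]
tcp_rot: [-92.1, 89.6, 28.3]
force: [0.7, 1.1, 1.0]
width: 0.0286
```

>>> servo_tool(
  dp=[
    [-5,-25,0],
    [-5,-25,0],
    [-5,-25,0],
    [0,-25,0],
    [0,-20,0],
    [0,0,0],
    [0,0,0],
  ],
  rot=[
    [0,0,0],
    [0,0,0],
    [0,0,0],
    [0,0,0],
    [0,0,0],
    [0,0,0],
    [0,0,0],
  ],
)

```text
time: 12.73
ee_pos: [0.6997, 0.1617, 0.2717]
tcp_rot: [-98.2, 89.5, 22.1]
force: [-0.5, -0.2, -0.4]
width: 0.0286
```

```bash
python3 - <<'E'
from h import *
go([.5934,.0986,.178],121); c=snap('wrist','w9.png')
for n,p in dict(axis208=[.5934,.0986,.208],post=[.6415,.1275,.172]).items(): print(n,proj(c,p))
E
```

```text
t 12.73 p [699.7 161.7 271.7] psi 120.3 F [-0.5 -0.2 -0.4] w 28.6 j6 -112.0
dp tool mm [ 92.5 124.5  -0.7] rot [-0.66 -0.08  0.54]
axis208 (np.float64(273.4094126757605), np.float64(42.07598491395561))
post (np.float64(274.35598761553706), np.float64(127.2578988418596))
```

View pics/w9.png

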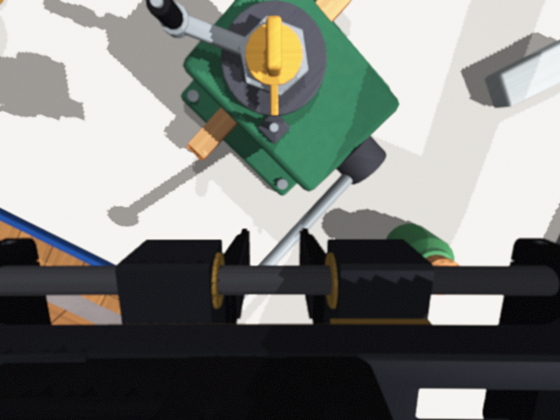

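```bash
python3 - <<'E'
from h import *
a=cv2.imread('pics/w9.png')[10:140,215:335]; cv2.imwrite('pics/w9c.png',cv2.resize(a,(552,598),interpolation=cv2.INTER_CUBIC))
E
```

```text
(no output)
```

View pics/w9c.png

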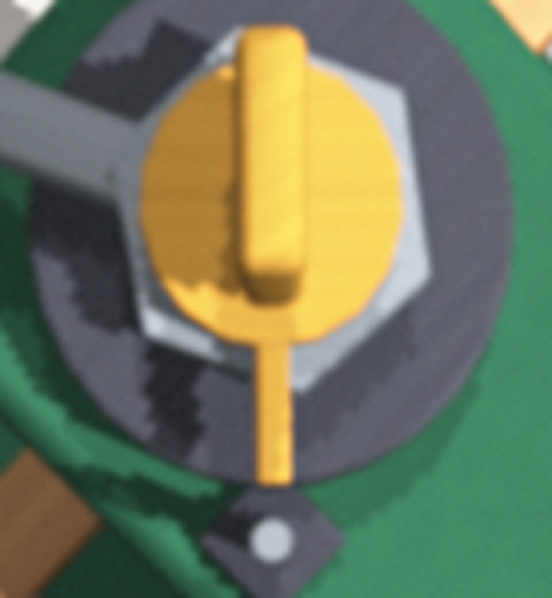

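```bash
python3 - <<'E'
from h import *
c=load('w9'); im=c['color'].astype(int)
h=cv2.cvtColor(c['color'],cv2.COLOR_RGB2HSV).astype(int)
yel=(h[...,0]>12)&(h[...,0]<32)&(h[...,1]>110)&(h[...,2]>90)
for v in range(88,116):
    xs=np.where(yel[v,255:295])[0]+255
    w=np.clip((im[v,262:286,0]-im[v,262:286,2]-15),0,None); w=w*(w>20)
    print(v,xs.min() if len(xs) else None,xs.max() if len(xs) else None,(w@np.arange(262,286)/max(w.sum(),1)).round(2))
br=im[120:134,264:284].min(-1); w=np.clip(br-120,0,None); yy,xx=np.mgrid[120:134,264:284]; print('post',(w*xx).sum()/w.sum(),(w*yy).sum()/w.sum())
ys,xs=np.where(yel[15:88,235:315]);print('disc x by row')
for v in range(40,80,4):
    x=np.where(yel[v,235:315])[0]+235; print(v,x.min(),x.max(),(x.min()+x.max())/2)
E
```

```text
88 270 277 273.72
89 270 277 273.72
90 270 277 273.71
91 270 277 273.7
92 270 276 273.7
93 270 277 273.74
94 270 277 273.93
95 270 277 274.04
96 270 277 274.09
97 270 277 274.1
98 271 278 274.14
99 271 278 274.2
100 271 278 274.21
101 271 278 274.21
102 271 278 274.18
103 271 278 274.2
104 271 278 274.23
105 271 278 274.27
106 271 278 274.28
107 271 278 274.27
108 271 278 274.27
109 271 278 274.25
110 271 277 274.24
111 271 278 274.24
112 271 278 274.26
113 271 278 274.27
114 271 277 274.39
115 272 277 274.48
post 273.80770388203433 127.02949142341258
disc x by row
40 249 298 273.5
44 247 300 273.5
48 246 300 273.0
52 246 301 273.5
56 246 301 273.5
60 246 300 273.0
64 247 299 273.0
68 248 298 273.0
72 250 296 273.0
76 253 293 273.0
```

```bash
python3 - <<'E'
from h import *
c=load('w9')
P=onz(c,273.8,127.03,.172);T=onz(c,274.27,115,.169);D=onz(c,273.3,53.8,.172);N=onz(c,273.8,89,.169)
an=lambda d:np.degrees(np.arctan2(d[1],d[0])).round(2)
for A in (D,np.array([.5934,.0986,0])): print(A,P,T,an(P-A),an(T-A),an(T-N))
E
```

```text
[0.59338016 0.09833132 0.172     ] [0.64157597 0.12700474 0.172     ] [0.63295423 0.12240545 0.169     ] 30.75 31.31 31.45
[0.5934 0.0986 0.    ] [0.64157597 0.12700474 0.172     ] [0.63295423 0.12240545 0.169     ] 30.52 31.04 31.45
```

>>> servo_tool(
  dp=[
    [-2,0,0],
    [-2,0,0],
    [0,0,0],
    [0,0,0],
    [0,0,0],
    [0,0,0],
    [0,0,0],
    [0,0,0],
  ],
  rot=[
    [7,0,0],
    [7,0,0],
    [7,0,0],
    [7,0,0],
    [7,0,0],
    [7,0,0],
    [7,0,0],
    [7,0,0],
  ],
)

```text
time: 13.45
ee_pos: [0.6917, 0.1567, 0.2736]
tcp_rot: [-30.3, 89.8, 32.5]
force: [-0.2, -0.3, -0.4]
width: 0.0282
```

>>> servo_tool(
  dp=[
    [0,0,0],
    [0,0,0],
    [0,0,0],
    [0,0,0],
    [0,0,0],
    [0,0,0],
    [0,0,0],
    [0,0,0],
  ],
  rot=[
    [7,0,0],
    [7,0,0],
    [7,0,0],
    [7,0,0],
    [7,0,0],
    [7,0,0],
    [7,0,0],
    [0,0,0],
  ],
)

```text
time: 14.12
ee_pos: [0.6832, 0.151, 0.273]
tcp_rot: [168.8, 89.9, -178.7]
force: [-0.1, -0.7, -0.1]
width: 0.0286
```

```bash
python3 - <<'E'
from h import *
go([.60,.0,.26],11.5)
E
```

```text
t 14.12 p [683.2 151.  273. ] psi 12.6 F [-0.1 -0.7 -0.1] w 28.6 j6 -4.0
dp tool mm [  13.2 -129.3 -114.1] rot [ 1.05 -0.07 -0.01]
```

>>> servo_tool(
  dp=[
    [0,-24,-21],
    [0,-24,-21],
    [0,-24,-21],
    [0,-24,-21],
    [0,-24,-21],
    [5,0,0],
    [0,0,0],
  ],
  rot=[
    [1,0,0],
    [0,0,0],
    [0,0,0],
    [0,0,0],
    [0,0,0],
    [0,0,0],
    [0,0,0],
  ],
)

```text
time: 14.7
ee_pos: [0.5969, 0.0054, 0.2662]
tcp_rot: [-177.6, 89.8, -164.8]
force: [0.1, -0.2, -0.4]
width: 0.0283
```

```bash
python3 - <<'E'
from h import *
go([.6103,.0153,.172],11.5); c=snap('wrist','w10.png'); print(proj(c,[.6103,.0153,.197]))
E
```

```text
t 14.7 p [596.9   5.4 266.2] psi 12.8 F [ 0.1 -0.2 -0.4] w 28.3 j6 -17.0
dp tool mm [94.1  6.7 15.5] rot [ 1.29 -0.18  0.01]
(np.float64(294.2296619844055), np.float64(206.830622036773))
```

View pics/w10.png

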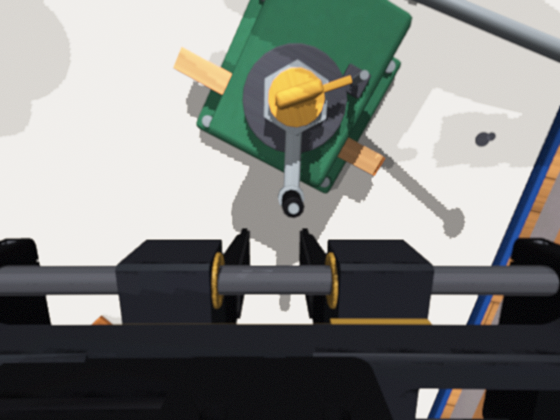

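>>> servo_tool(
  dp=[
    [12,3,7],
    [12,3,7],
    [10,0,1],
    [0,0,0],
  ],
  rot=[
    [1.3,0,0],
    [0,0,0],
    [0,0,0],
    [0,0,0],
  ],
)

```text
time: 15.08
ee_pos: [0.6124, 0.0174, 0.2324]
tcp_rot: [-77.1, 89.9, -65.2]
force: [0.1, 0.8, -0.6]
width: 0.0285
```

```bash
python3 - <<'E'
from h import *
go([.6103,.0153,.172],11.5)
E
```

```text
t 15.08 p [612.4  17.4 232.4] psi 11.9 F [ 0.1  0.8 -0.6] w 28.5 j6 -15.0
dp tool mm [60.4 -1.5 -2.5] rot [0.38 0.01 0.06]
```

>>> servo_tool(
  dp=[
    [15,-1,-2],
    [15,-1,0],
    [15,0,0],
    [14,0,0],
    [0,0,0],
  ],
  rot=[
    [0.4,0,0],
    [0,0,0],
    [0,0,0],
    [0,0,0],
    [0,0,0],
  ],
)

```text
time: 15.5
ee_pos: [0.6119, 0.0183, 0.1699]
tcp_rot: [-157.3, 89.9, -145.4]
force: [-0.9, -0.0, -1.0]
width: 0.0285
```

>>> servo_tool(
  dp=[
    [0,0,0],
    [0,0,0],
  ],
  rot=[
    [0,0,0],
    [0,0,0],
  ],
  hand=0.77,
)

```text
time: 15.67
ee_pos: [0.6117, 0.0189, 0.1692]
tcp_rot: [178.0, 89.8, -170.0]
force: [-0.5, -0.2, 0.4]
width: 0.0229
```

```bash
python3 - <<'E'
from h import *
go([.6103,.0153,.172],11.5); pol()
E
```

```text
t 15.67 p [611.7  18.9 169.2] psi 12.1 F [-0.5 -0.2  0.4] w 22.9 j6 -15.0
dp tool mm [-2.8 -3.2 -2.1] rot [ 0.57 -0.18 -0.01]
t 15.67 lev -77.1 r 0.0818 z 0.1692 psi 12.1 Ftool [-0.4 -0.1 -0.6] w 22.9
```

>>> servo_tool(
  dp=[
    [0,-1,-4],
    [0,-1,-5],
    [0,0,-5],
    [0,0,-5],
    [0,0,-5],
    [0,0,-4],
    [0,0,-4],
  ],
  rot=[
    [1,0,0],
    [2.8,0,0],
    [2.8,0,0],
    [2.8,0,0],
    [2.8,0,0],
    [2.8,0,0],
    [2.8,0,0],
  ],
)

```text
time: 16.25
ee_pos: [0.5884, 0.0139, 0.1749]
tcp_rot: [7.6, 88.5, 0.8]
force: [5.1, -0.1, -3.7]
width: 0.0218
```

```bash
python3 - <<'E'
from h import *
pol()
E
```

```text
t 16.25 lev -93.4 r 0.0849 z 0.1749 psi -6.8 Ftool [3.8 0.5 5. ] w 21.8
```

>>> servo_tool(
  dp=[
    [0,0,-4],
    [0,0,-4],
    [0,0,-3],
    [0,0,-3],
  ],
  rot=[
    [2.5,0,0],
    [2.5,0,0],
    [2,0,0],
    [2,0,0],
  ],
)

```text
time: 16.58
ee_pos: [0.5795, 0.0146, 0.1788]
tcp_rot: [13.3, 87.4, -3.2]
force: [4.8, -1.8, -4.0]
width: 0.0216
```

```bash
python3 - <<'E'
from h import *
pol(); go([0,0,0],0)
E
```

```text
t 16.58 lev -99.4 r 0.0851 z 0.1788 psi -16.5 Ftool [ 4.2 -0.4  4.9] w 21.6
t 16.58 p [579.5  14.6 178.8] psi -16.5 F [ 4.8 -1.8 -4. ] w 21.6 j6 13.0
dp tool mm [ 152.8 -180.4 -558.6] rot [-16.5    2.55  -0.23]
```

>>> servo_tool(
  dp=[
    [2,0,-3],
    [2,0,-3],
    [2,0,-3],
    [2,0,-3],
  ],
  rot=[
    [0.5,1,0],
    [1,1,0],
    [1.5,1,0],
    [1.5,0.7,0],
  ],
)

```text
time: 16.92
ee_pos: [0.5743, 0.0165, 0.1791]
tcp_rot: [109.5, 89.1, 88.1]
force: [4.3, -2.2, 5.0]
width: 0.0218
```

```bash
python3 - <<'E'
from h import *
pol(); go([0,0,0],-14)
E
```

```text
t 16.92 lev -103.1 r 0.0843 z 0.1791 psi -21.4 Ftool [-5.  -0.4  4.8] w 21.8
t 16.92 p [574.3  16.5 179.1] psi -21.4 F [ 4.3 -2.2  5. ] w 21.8 j6 17.0
dp tool mm [ 178.6 -227.2 -527.9] rot [-7.37 -0.24 -0.85]
```

>>> servo_tool(
  dp=[
    [0,0,-3],
    [0,0,-3],
    [0,0,-3],
    [0,0,-3],
    [0,0,-3],
    [0,0,-3],
  ],
  rot=[
    [0,0.5,0],
    [0,0.5,0],
    [0,0.5,0],
    [0,0.5,0],
    [0.5,0.5,0],
    [0.5,0.5,0],
  ],
)

```text
time: 17.42
ee_pos: [0.5583, 0.0221, 0.1802]
tcp_rot: [167.8, 86.5, 145.2]
force: [4.1, -1.8, -0.4]
width: 0.022
```

```bash
python3 - <<'E'
from h import *
pol(); go([0,0,0],-20)
E
```

```text
t 17.42 lev -114.6 r 0.0842 z 0.1802 psi -22.6 Ftool [ 0.1 -0.1  4.5] w 22.0
t 17.42 p [558.3  22.1 180.2] psi -22.6 F [ 4.1 -1.8 -0.4] w 22.0 j6 18.0
dp tool mm [ 206.9 -237.2 -495.6] rot [-2.57 -3.39 -0.81]
```

>>> servo_tool(
  dp=[
    [0,0,-2.5],
    [0,0,-2.5],
  ],
  rot=[
    [1,-0.8,0],
    [1,-0.8,0],
  ],
)

```text
time: 17.58
ee_pos: [0.5537, 0.024, 0.1799]
tcp_rot: [160.9, 88.0, 136.2]
force: [5.1, -1.3, -1.4]
width: 0.0218
```

```bash
python3 - <<'E'
from h import *
pol(); go([0,0,0],-25)
E
```

```text
t 17.58 lev -118.0 r 0.0845 z 0.1799 psi -24.8 Ftool [1.3 0.9 5.3] w 21.8
t 17.58 p [553.7  24.  179.9] psi -24.8 F [ 5.1 -1.3 -1.4] w 21.8 j6 21.0
dp tool mm [ 192.9 -255.8 -486.7] rot [ 0.24 -1.86 -0.64]
```

>>> servo_tool(
  dp=[
    [0,0,-2],
  ],
  rot=[
    [1,-0.5,0],
  ],
)

```text
time: 17.67
ee_pos: [0.5517, 0.0249, 0.1798]
tcp_rot: [155.0, 88.5, 129.2]
force: [5.7, -2.1, -1.9]
width: 0.0219
```

```bash
python3 - <<'E'
from h import *
pol()
E
```

```text
t 17.67 lev -119.5 r 0.0846 z 0.1798 psi -25.8 Ftool [1.7 0.5 6.1] w 21.9
```

>>> servo_tool(
  dp=[
    [0,0,-2],
  ],
  rot=[
    [1,-0.5,0],
  ],
)

```text
time: 17.75
ee_pos: [0.55, 0.0257, 0.1797]
tcp_rot: [140.7, 89.1, 113.8]
force: [7.1, -2.9, -2.4]
width: 0.022
```

```bash
python3 - <<'E'
from h import *
pol()
E
```

```text
t 17.75 lev -120.8 r 0.0848 z 0.1797 psi -26.9 Ftool [2.3 0.6 7.7] w 22.0
```

>>> servo_tool(
  dp=[
    [0,0,-1.8],
  ],
  rot=[
    [1,0,0],
  ],
)

```text
time: 17.83
ee_pos: [0.5486, 0.0264, 0.1797]
tcp_rot: [135.7, 89.2, 107.7]
force: [7.1, -2.3, -3.0]
width: 0.0216
```

```bash
python3 - <<'E'
from h import *
pol()
E
```

```text
t 17.83 lev -121.8 r 0.0849 z 0.1797 psi -28.0 Ftool [2.9 1.3 7.4] w 21.6
```

```bash
cat >> h.py <<'E'
def avg(n=6):
    L=[]
    for _ in range(n):
        s,p,R=pose(); d=p[:2]-np.array([.5934,.0986]); a=np.arctan2(d[1],d[0]); F=np.array(s['force']); L.append([F[0]*np.sin(-a)*1+F[1]*np.cos(a),F[0]*np.cos(a)+F[1]*np.sin(a),F[2],np.degrees(a)]); eyes.camera('side')
    L=np.array(L); print('tang,rad,z,lev',L.round(1).tolist(),L.mean(0).round(2))
E
python3 -c "
from h import *
avg()"
```

```text
tang,rad,z,lev [[7.2, -1.8, -3.0, -121.8], [7.3, -0.9, -1.8, -122.0], [6.8, -1.3, -1.7, -122.0], [6.8, -1.1, -1.8, -121.9], [6.8, -1.4, -1.4, -121.9], [6.0, -0.6, -1.6, -121.9]] [   6.81   -1.18   -1.88 -121.93]
```

>>> servo_tool(
  dp=[
    [0,0,-2],
  ],
  rot=[
    [1,0,0],
  ],
)

```text
time: 18.22
ee_pos: [0.5473, 0.027, 0.1797]
tcp_rot: [134.1, 89.2, 105.0]
force: [7.6, -3.9, -2.0]
width: 0.0218
```

```bash
python3 -c "
from h import *
avg(4)"
```

```text
tang,rad,z,lev [[8.4, -0.8, -2.0, -122.7], [8.1, -1.1, -2.1, -122.9], [8.4, -0.1, -2.5, -122.9], [7.5, -1.0, -3.0, -122.9]] [   8.13   -0.74   -2.4  -122.86]
```

>>> servo_tool(
  dp=[
    [0,0,-2.2],
  ],
  rot=[
    [1,0,0],
  ],
)

```text
time: 18.5
ee_pos: [0.5461, 0.0275, 0.1797]
tcp_rot: [125.5, 89.3, 95.4]
force: [8.6, -4.4, -3.8]
width: 0.0215
```

```bash
python3 -c "
from h import *
avg(5)"
```

```text
tang,rad,z,lev [[9.6, -1.1, -3.8, -123.6], [9.2, -1.2, -3.0, -123.8], [9.3, -1.4, -2.1, -123.8], [8.4, -0.6, -2.0, -123.8], [8.1, -0.6, -3.5, -123.8]] [   8.9    -1.     -2.89 -123.74]
```

>>> servo_tool(
  dp=[
    [0,0,-1.7],
  ],
  rot=[
    [0.5,0,0],
  ],
)

```text
time: 18.83
ee_pos: [0.5454, 0.0276, 0.1797]
tcp_rot: [112.5, 89.4, 81.9]
force: [9.0, -5.1, -3.4]
width: 0.022
```

```bash
python3 -c "
from h import *
avg(6)"
```

```text
tang,rad,z,lev [[10.3, -0.8, -3.4, -124.1], [9.1, -1.5, -3.0, -124.2], [9.8, -0.5, -2.9, -124.2], [8.7, -1.2, -2.8, -124.2], [10.1, -1.4, -3.2, -124.2], [9.4, 0.1, -3.2, -124.2]] [   9.58   -0.9    -3.08 -124.18]
```

>>> servo_tool(
  dp=[
    [0,0,1],
    [0,0,1],
    [0,0,1],
    [0,0,1],
    [0,0,1],
    [0,0,0],
  ],
  rot=[
    [0,0,0],
    [0,0,0],
    [0,0,0],
    [0,0,0],
    [0,0,0],
    [0,0,0],
  ],
  hand=0.55,
)

```text
time: 19.63
ee_pos: [0.5436, 0.0274, 0.1769]
tcp_rot: [164.1, 88.8, 133.5]
force: [0.1, 0.7, 0.1]
width: 0.0429
```

```bash
python3 -c "
from h import *
avg(2);pol();snap('wrist','w11.png')"
```

```text
tang,rad,z,lev [[-0.3, -0.6, 0.1, -125.0], [1.1, 0.7, -1.1, -125.0]] [ 4.1000e-01  5.0000e-02 -5.4000e-01 -1.2498e+02]
t 19.73 lev -124.9 r 0.0868 z 0.177 psi -30.6 Ftool [ 0.   0.3 -0.3] w 43.1
```

View pics/w11.png

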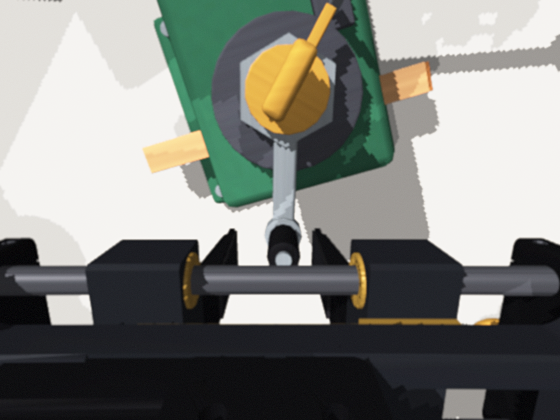

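>>> servo_tool(
  dp=[
    [-10,0,2],
    [-20,0,0],
    [-20,0,0],
    [-25,0,0],
    [-25,0,0],
    [-20,-20,0],
    [-20,-30,0],
    [0,-20,0],
  ],
  rot=[
    [0,0,0],
    [0,0,0],
    [0,0,0],
    [0,0,0],
    [0,0,0],
    [0,0,0],
    [0,0,0],
    [0,0,0],
  ],
)

```text
time: 20.45
ee_pos: [0.5115, -0.0354, 0.3263]
tcp_rot: [168.1, 88.7, 137.8]
force: [0.8, -0.9, 1.0]
width: 0.0429
```

>>> servo_tool(
  dp=[
    [0,0,0],
    [0,0,0],
  ],
  rot=[
    [0,0,0],
    [0,0,0],
  ],
)

```text
time: 20.62
ee_pos: [0.5113, -0.038, 0.3307]
tcp_rot: [158.2, 89.0, 127.7]
force: [0.9, -0.5, 0.4]
width: 0.0429
```

```bash
python3 -c "
from h import *
pol();c=snap('wrist','w12.png');snap('top','t12.png')
print(proj(c,[.5934,.0986,.19]))
u,v=map(int,proj(c,[.58,.08,.18]));a=cv2.imread('pics/w12.png')[max(0,v-75):v+75,u-75:u+75];print(u-75,max(0,v-75),a.shape);cv2.imwrite('pics/w12c.png',cv2.resize(a,None,fx=4,fy=4,interpolation=cv2.INTER_CUBIC))"
```

```text
t 20.62 lev -121.0 r 0.1593 z 0.3307 psi -30.5 Ftool [-0.4  0.   1. ] w 42.9
(np.float64(278.4775337358996), np.float64(23.132663238585224))
201 0 (128, 150, 3)
```

View pics/w12c.png

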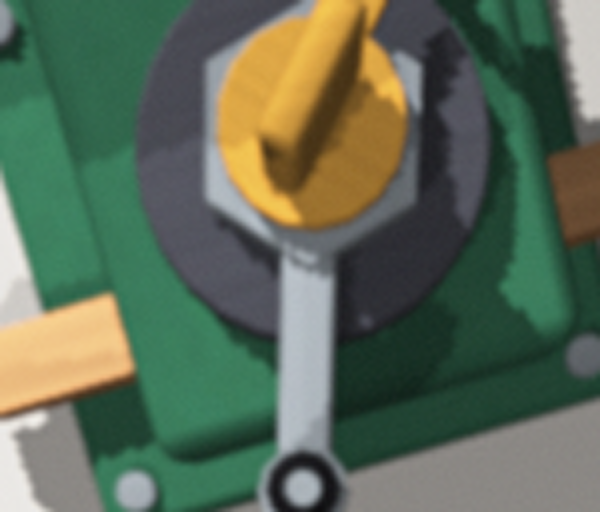

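View pics/t12.png

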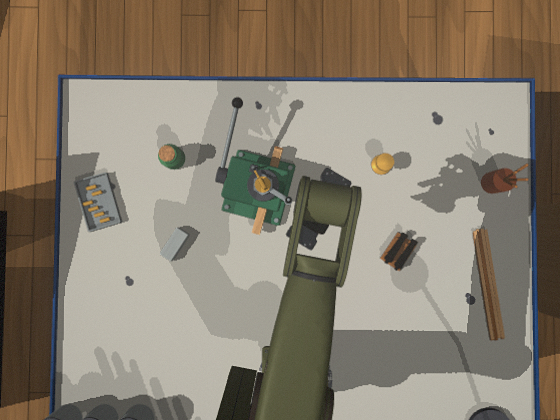

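>>> servo_tool(
  dp=[
    [-5,20,0],
    [0,20,0],
    [0,15,0],
    [0,0,0],
    [0,0,0],
  ],
  rot=[
    [0,0,0],
    [0,0,0],
    [0,0,0],
    [0,0,0],
    [0,0,0],
  ],
)

```text
time: 21.13
ee_pos: [0.54, 0.0153, 0.3301]
tcp_rot: [174.0, 88.5, 143.7]
force: [0.8, 0.3, -0.4]
width: 0.0427
```

```bash
python3 -c "
from h import *
pol();c=snap('wrist','w13.png')
u,v=map(int,proj(c,[.595,.095,.18]));print(u,v,proj(c,[.6416,.127,.172]));v0=max(0,v-60);a=cv2.imread('pics/w13.png')[v0:v+90,u-70:u+70];print(u-70,v0,a.shape);cv2.imwrite('pics/w13c.png',cv2.resize(a,None,fx=4,fy=4,interpolation=cv2.INTER_CUBIC))"
```

```text
t 21.13 lev -122.7 r 0.0989 z 0.3301 psi -30.3 Ftool [0.4 0.6 0.6] w 42.7
286 97 (np.float64(311.6879711942355), np.float64(41.79848248821662))
216 37 (150, 140, 3)
```

View pics/w13c.png

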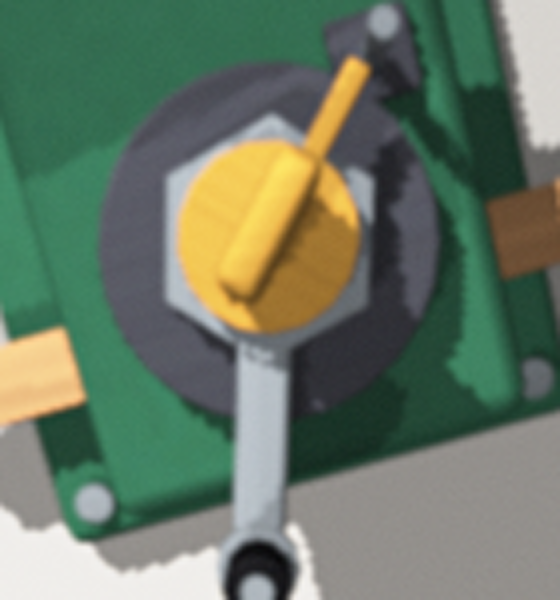

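```bash
python3 - <<'E'
from h import *
c=load('w13'); g=lambda x,y:((x+.5)/4-.5+216,(y+.5)/4-.5+37)
an=lambda d:np.degrees(np.arctan2(d[1],d[0])).round(2)
P=onz(c,*g(384,21),.172);T=onz(c,*g(358,63),.169);N=onz(c,*g(314,146),.169);D=onz(c,*g(268,236),.172);K=onz(c,*g(257,587),.197)
for A in (D,np.array([.5934,.0986,0])): print(A,P,an(P-A),an(T-A),an(T-N),'knob',an(K-A),np.hypot(*(K-A)[:2]))
E
```

```text
[0.59339787 0.0988752  0.172     ] [0.64151657 0.12697227 0.172     ] 30.28 31.37 30.7 knob -121.69 0.08438721089255415
[0.5934 0.0986 0.    ] [0.64151657 0.12697227 0.172     ] 30.53 31.67 30.7 knob -121.79 0.08415430160518778
```

```bash
python3 -c "
from h import *
print(arm.sign_off())"
```

```text
the job is handed in; nothing more can be done
None
```

I loosened the jam nut, turned the adjuster screw to the index post, tightened the nut again, and handed the job in at about 21 s of the 69 s allowed.

- **Loosening:** I swung the lever about 57° (1.0 rad) anticlockwise by its knob, at about 5 N. That is well past the 35° at which the nut is loose, and I confirmed it in the wrist camera before touching the screw.
- **Screw:** I turned it about 67° by the thumb bar. My estimates of the nose against the post did not fully agree. The view after turning put it about 0.5° past the post. The last view, taken after tightening, gave 0.2° to 1.1° past, depending on which points I used. That is less than about 1 mm at the nose tip. I saw no clear turn of the screw during tightening, and I left it there.
- **Tightening:** I tightened in small steps to about 9.6 N sideways, averaged while holding; the highest single reading was 10.3 N. After release the knob sprang back 1 to 2 mm and stood at about -122° in the world frame. It started at about -136°, so the nut came tight about 0.25 rad sooner, as expected.
- **Surroundings:** By eye, the last top view shows the jar, sanding block, capstan and cannon rack where they started. The gripper was clear of everything, with force readings at noise level.

While I was tightening, the tool drifted up about 10 mm on the knob and tilted up to 3.4°, with up to 5 N of vertical rubbing. I corrected the tilt before the final tightening steps.

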